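Close up the cutter chest

TASK

Close up the steel cutter chest: with the fingertips, fold its upright retaining flap down until it lies flat over the cutters, then push the hinged cover over it until it is fully shut. Only push and press: do not pinch the flap or the cover, pick nothing up, and leave the cutters and everything else on the table where they are.

Things in the scene. Friction and masses are not known exactly. Their poses are not given: they have to be found in the camera images.
- chest: Open steel cutter chest fixed to the table, outer size 200 (its x) x 250 (its y) x 100 mm high, walls 4 mm. Origin: centre of its underside, on the table; z up. The cover hinges along its +y wall, the flap along a line near its -y wall; both hinge lines run along the chest's x.
- cover (a joint): Cover angle, rad: 0 = shut, level on the rim; grows as it opens; 1.57 = upright; starts at 1.65 to 1.95, leaning back outward (limit 2.0). Flat steel panel, 208 mm along the hinge, 256 mm hinge to free edge, 10 mm thick, 0.5 kg. Friction hinge (1.1 N m): stays at any angle, does not fall, must be pushed all the way. A raised flap blocks it about 30 degrees open.
- cover_hinge (a point): Middle of the cover's hinge line: 125 mm along the chest's +y from its centre, 100 mm above the table. The panel's inner face passes through this line, its outer face is 10 mm further out. Axes turn with the cover; when shut they match the chest's, the panel running along -y, outer face up (+z).
- cover_edge (a point): Middle of the cover's free edge, on its outer face (the face that is on top when shut); 256 mm from the hinge.
- flap (a joint): Retaining flap angle, rad: 0 = folded down, level, 15 mm below the rim; 1.57 = upright; starts at 1.3 to 1.57 (limit 1.6). Aluminium plate, 170 mm along the hinge, 130 mm hinge to free edge, 4 mm thick with 8 mm rolled edge, 0.15 kg. Friction hinge (0.18 N m): stays where it is put. Folds toward the chest's +y, toward the cover's hinge.
- flap_hinge (a point): Middle of the flap's hinge line, in the middle of the plate's thickness: 85 mm along the chest's -y from its centre, 85 mm above the table (15 mm below the rim). The point's axes turn with the flap; when down they are parallel to the chest's, the plate then running along +y.
- flap_edge (a point): Middle of the flap's free edge, 130 mm from its hinge.
- cutter0: Bystander: largest steel ring cutter (72 mm across, 45 mm high), standing inside the chest, under where the flap lies when down. Origin: centre of its underside.
- cutter1: Bystander: steel ring cutter (60 mm across, 40 mm high), inside the chest, under where the flap lies when down. Origin: centre of its underside.
- cutter2: Bystander: smallest steel ring cutter (48 mm across, 50 mm high), inside the chest beside the cover's hinge side, not under the flap. Origin: centre of its underside.
- mould: Bystander: wooden cake mould, block 75 x 75 x 30 mm with a 107 mm handle, lying beside the chest at its +x end. Origin: centre of its underside (of the block).
- scraper: Bystander: dough scraper, blade 75 x 110 mm with a white round handle, 16 mm high, lying beside the chest on its -y side. Origin: centre of its underside.
- jar: Bystander: white jar with steel lid, 66 mm across, 100 mm high. Origin: centre of its underside.
- cup: Bystander: steel cup, 70 mm across, 75 mm high. Origin: centre of its underside.

How it is judged:
By the outcome, as a careful person would: the job done as asked, in the order asked, and still so for the second after the job is handed in, with the robot touching nothing.
It also fails if it takes over 51 s, if anything falls off the work surface, if the arm or the gripper's body presses on something with over 40 N, if the wrist force passes 120 N, or if a joint passes its speed limit or range.

ROBOT

A 7-joint arm with a two-finger parallel gripper is mounted at the origin on the work surface. World frame = base frame: x ahead of the robot, y to its left, z up, the work surface at z = 0. Lengths are in m, angles in rad, forces in N, time in s.
With the tool pointing down it reaches from about 0.425 to 0.875 m from the base axis. Payload 9.9 kg.
Tool frame: the origin (TCP) lies midway between the tips of the shut fingers; the grasp point (between the pads) lies 19 mm behind it (grasp_offset is the distance from the TCP to the grasp point, in m); z points along the fingers, y is the line along which they close (so a half turn about z gives the same grasp; the last joint's range is limited). The gripper opens to 85 mm and grips with 20 to 120 N. Pads are 22 mm wide; open, the fingers measure 114 mm over their backs; the gripper's body (76 mm by 85 mm) begins 54 mm behind the grasp point. The pads swing forward as they close: fully open they stand 13 mm farther back than shut.
Start: joints at [1.107, 0.576, 0.025, 1.437, -0.015, 1.129, -0.057], TCP at [0.25, -0.627, 0.231] pointing down, gripper open.
Joint ranges: [-2.76, 2.76], [-0.34, 2.15], [-1.52, 1.57], [0.19, 2.46], [-1.09, 4.23], [0.17, 1.99], [-2.82, 2.82]. Speed limits (rad/s): [2.22, 2.22, 3.01, 3.01, 3.14, 3.14, 3.14].

INTERFACE

Orientations are given as a 3x3 rotation matrix whose columns are the frame's x, y, z axes.
In Python, from cell import * gives the robot as it stands.
- The arm moves only by the tool carry_out, never from a script. Its argument "targets" is one flat list of numbers, 5 for each row, row after row: the opening, from -1 (shut) to 1 (fully open), then the shift along the world's x, y, z each as a share of 150 mm, from -1 to 1, then the turn about the world's z as a share of 180 degrees, from -1 to 1. A call has exactly 8 rows; each row is the pose to reach, as a shift and turn from the pose commanded when the call began, turning the shorter way round; what a row does not reach only later rows make up. A row lasts 1/12 s, in which the tool goes at most 41.7 mm and 7.16 degrees, less where a joint would pass 70% of its speed; a pose out of reach is approached as far as the arm can. A call with a number of a shift or a turn outside -1 to 1 is refused whole. A call with a gripper value outside its range is refused whole. The fingers move at their own pace and stop on an object; "grip_force" is the grip in N (left out, the last holds). Time passes only in rows, so rows that repeat a pose let the fingers close, or fill a call up. It gives the time, the measured TCP pose, the force, the opening and the grip force at its end, in the units of the state.
- get_obs(): the state, without advancing time (a new reading comes with each control period).
- snapshot(name): name is "scene" or "top" or "wrist"; returns a dict with "color" (480x640x3 uint8, red, green, blue), "fov_y" (degrees; the focal length in pixels is half the picture's height over the tangent of half this angle, whatever the lens; pixels are square), "cx", "cy" (the principal point, pixels), "world_from_camera" (4x4, takes a point from camera to world coordinates). Camera axes: x right, y up, looking along -z (the intrinsics and any distortion apply to the point x, -y, -z); pixel columns grow to the right and rows downward; lengths in m; the calibration is good to about 2 mm. The wrist camera is an equidistant fisheye: a pixel r from the principal point sees the ray r / f radians off the axis. A picture is of the moment at which its call begins. There is no depth.
- job_done(): hands the job in; it is judged then, once.
The state is a dict: "clock": time; "joint_positions": joint angles; "joint_vel": joint speeds; "joint_efforts": joint torques, N m; "ee_pos": TCP position; "eef_rot": TCP orientation; "contact_force": force on the tool from outside, world axes, zero at the start; "wrist_torque": the same for the moment, N m; "grip_width": opening from 0.0 (shut) to 1.0 (fully open); "grip_force": force on a finger pad.
Only numpy, scipy, OpenCV 4.12 (cv2) and the standard library are available. Lean on these libraries where they do the work, as an engineer would, in place of code of your own. Each camera call takes 0.05 s, during which the arm holds its last target. There are 200 camera calls.

## Working session

There is one attempt and no reset: what is moved stays moved. The work goes in short steps, Python scripts to look and compute and a tool call to move; the robot and the scene stay as the last step left them, time stands still between calls to the robot, and variables do not carry over. Pictures are saved under pics/ and viewed, at most 10 in all, crops included, and the job is handed in when it is done.

Besides the shell and the picture viewer there is one more tool, called after "Emit:" as name(argument=value, ...) on one line, values as JSON. carry_out: Moves the arm, as the interface text tells. Shift numbers are shares of 150 mm and turn numbers shares of 180 degrees, none past 1 either way. Its arguments: {"type":"object","properties":{"targets":{"type":"array","items":{"type":"number","minimum":-1,"maximum":1}},"grip_force":{"type":"number"}},"required":["targets"]}

```bash
mkdir -p pics; ls; python3 - <<'E'
from cell import *
import cv2
for n in ("scene","top"):
    s=snapshot(n); cv2.imwrite(f"pics/{n}0.png",s["color"][:,:,::-1]); print(n,s["fov_y"],s["cx"],s["cy"],s["world_from_camera"].round(4).tolist() if hasattr(s["world_from_camera"],'round') else s["world_from_camera"])
o=get_obs(); print(o)
E
```

```text
pics
scene 53.49536713249613 321.27923692014633 239.4971693424632 [[0.3241, -0.6264, 0.7089, 1.454], [0.9458, 0.1978, -0.2576, -0.2577], [0.0212, 0.754, 0.6566, 0.8793], [0.0, 0.0, 0.0, 1.0]]
top 48.35861886967806 317.6774528335664 234.70015875825007 [[-0.0024, 0.9835, -0.1806, 0.4067], [-1.0, -0.0024, 0.0001, 0.0794], [-0.0004, 0.1806, 0.9836, 1.1861], [0.0, 0.0, 0.0, 1.0]]
{'clock': 0.1, 'joint_positions': array([ 1.10716472,  0.57644918,  0.02488897,  1.43782926, -0.01500009,
        1.12902501, -0.05652272]), 'joint_vel': array([ 0.00131995, -0.00322356,  0.00054458, -0.00336241, -0.00048837,
        0.00038232,  0.00018606]), 'joint_efforts': array([ 6.74197421e-03, -7.67307472e+01,  2.25858383e+00, -2.86608195e+01,
        1.60444190e-02,  8.57898005e-03,  7.58053307e-05]), 'ee_pos': array([ 0.25009439, -0.62650961,  0.23052722]), 'eef_rot': array([[ 9.28736406e-01,  3.70740146e-01, -6.57991908e-04],
       [ 3.70740716e-01, -9.28735391e-01,  1.37645029e-03],
       [-1.00794990e-04, -1.52230389e-03, -9.99998836e-01]]), 'contact_force': array([0.00980991, 0.57206262, 0.202947  ]), 'wrist_torque': array([ 0.0292187 , -0.00726905,  0.00657931]), 'grip_force': 0.0, 'grip_width': 1.0001032536568955}
```

View pics/scene0.png

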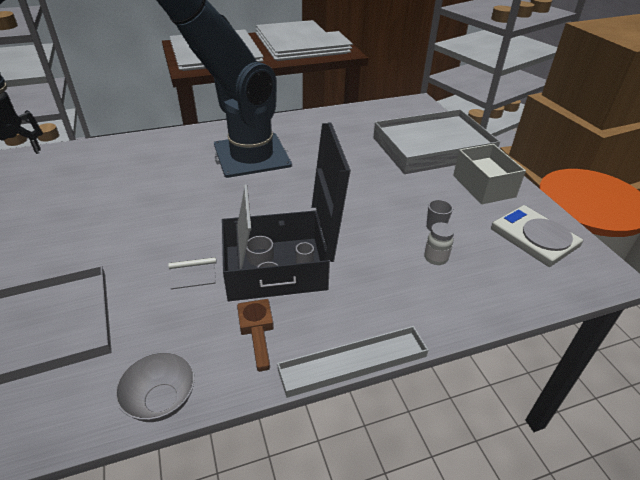

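View pics/top0.png

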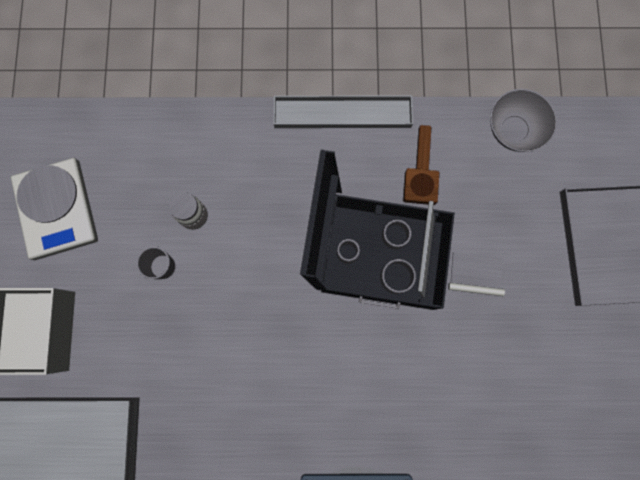

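```bash
python3 - <<'E'
import cv2
a=cv2.imread("pics/top0.png")[140:320,290:480]; b=cv2.imread("pics/scene0.png")[115:305,205:360]
a=cv2.convertScaleAbs(cv2.resize(a,None,fx=3,fy=3,interpolation=cv2.INTER_CUBIC),alpha=1.8,beta=20)
cv2.imwrite("pics/c1.png",a)
b=cv2.convertScaleAbs(cv2.resize(b,None,fx=3,fy=3,interpolation=cv2.INTER_CUBIC),alpha=1.8,beta=20)
cv2.imwrite("pics/c2.png",b)
E
```

```text
(no output)
```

View pics/c1.png

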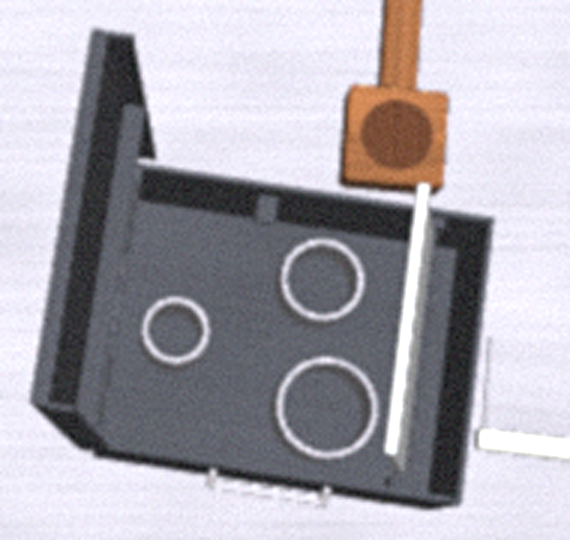

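View pics/c2.png

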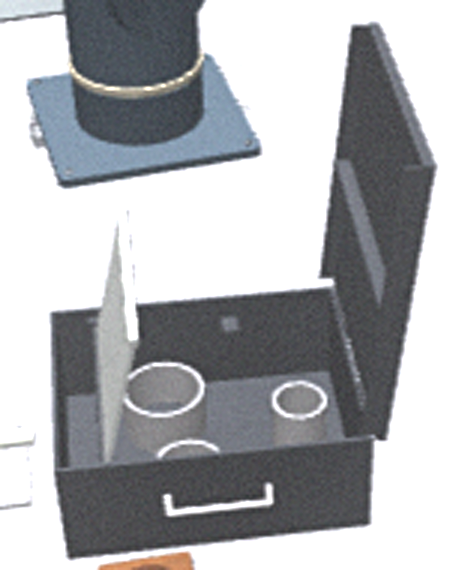

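```bash
cat > geo.py <<'E'
import numpy as np
from scipy.optimize import least_squares
TOP=(48.35861886967806,317.6774528,234.700158,np.array([[-0.0024,0.9835,-0.1806,0.4067],[-1,-0.0024,0.0001,0.0794],[-0.0004,0.1806,0.9836,1.1861],[0,0,0,1]]))
SC=(53.49536713,321.279237,239.497169,np.array([[0.3241,-0.6264,0.7089,1.454],[0.9458,0.1978,-0.2576,-0.2577],[0.0212,0.754,0.6566,0.8793],[0,0,0,1]]))
def proj(c,P):
    f=240/np.tan(np.radians(c[0]/2)); q=c[3][:3,:3].T@(P-c[3][:3,3])
    return np.array([c[1]+f*q[0]/-q[2],c[2]-f*q[1]/-q[2]])
def C2W(p,P):
    c,s=np.cos(p[2]),np.sin(p[2]); return np.array([p[0]+c*P[0]-s*P[1],p[1]+s*P[0]+c*P[1],P[2]])
def cover(a,x,d,t): # d from hinge, t outward thickness
    return np.array([x,.125-d*np.cos(a)+t*np.sin(a),.1+d*np.sin(a)+t*np.cos(a)])
def flap(a,x,d,t=0): return np.array([x,-.085+d*np.cos(a)-t*np.sin(a),.085+d*np.sin(a)+t*np.cos(a)])
E
python3 - <<'E'
from geo import *
t=lambda u,v:np.array([290+u/3,140+v/3]); s=lambda u,v:np.array([205+u/3,115+v/3])
F=lambda P:(lambda p:np.array(P))
obs=[(TOP,F([.1,-.125,.1]),t(493,217)),(TOP,F([-.1,-.125,.1]),t(460,505)),
(SC,F([.1,-.125,.1]),s(60,470)),(SC,F([-.1,-.125,.1]),s(52,312)),(SC,F([.1,.125,.1]),s(370,440)),
(SC,F([.1,-.125,0]),s(72,557)),
(SC,lambda p:cover(p[3],-.104,.256,0),s(357,25)),(SC,lambda p:cover(p[3],.104,.256,0),s(418,165)),(SC,lambda p:cover(p[3],.104,.256,.01),s(434,164)),
(TOP,lambda p:cover(p[3],.104,.256,.01),t(94,30)),(TOP,lambda p:cover(p[3],-.104,.256,.01),t(33,403)),
(TOP,lambda p:flap(p[4],.085,.13),t(424,185)),(TOP,lambda p:flap(p[4],-.085,.13),t(391,453)),
(SC,lambda p:flap(p[4],-.085,.13),s(125,212)),(SC,lambda p:flap(p[4],.085,.13),s(133,338))]
res=lambda p:np.concatenate([proj(c,C2W(p,f(p)))-o for c,f,o in obs])
r=least_squares(res,[.5,-.05,-.1,1.8,1.45],loss='soft_l1')
print(r.x.round(4)); print(res(r.x).reshape(-1,2).round(1).tolist())
p=r.x
for n,P in [("flap edge",flap(p[4],0,.13)),("flap h",flap(p[4],0,0)),("cover edge",cover(p[3],0,.256,.01)),("edge+x",cover(p[3],.104,.256,.01)),("edge-x",cover(p[3],-.104,.256,.01)),("hinge",cover(0,0,0,0))]: print(n,C2W(p,P).round(3))
E
```

```text
[ 0.5737 -0.0648 -0.159   1.6513  1.3431]
[[-0.5, 0.1], [-0.5, -0.3], [-1.9, 0.5], [-0.6, -0.6], [1.7, -0.7], [-1.2, 0.6], [2.3, -1.6], [0.3, -0.2], [-0.2, 0.1], [0.5, -0.8], [0.2, 0.6], [-0.3, -0.4], [-0.4, 0.1], [-1.4, -1.7], [-0.0, 0.1]]
flap edge [ 0.565 -0.12   0.212]
flap h [ 0.56  -0.149  0.085]
cover edge [0.598 0.089 0.354]
edge+x [0.701 0.072 0.354]
edge-x [0.496 0.105 0.354]
hinge [0.594 0.059 0.1  ]
```

Emit:
carry_out(targets=[-1,0.08,0.12,0,0.04,-1,0.17,0.25,0,0.08,-1,0.25,0.37,0,0.12,-1,0.34,0.5,0,0.16,-1,0.42,0.62,0,0.2,-1,0.51,0.75,0,0.24,-1,0.6,0.87,0,0.28,-1,0.68,0.99,0,0.32])

```text
clock: 0.77
ee_pos: [0.3529, -0.4772, 0.231]
eef_rot: [[0.183, 0.983, -0.0], [0.983, -0.183, 0.0], [0.0, -0.0, -1.0]]
contact_force: [0.1, 0.1, -1.1]
grip_width: 0.002
grip_force: 0.0
```

Emit:
carry_out(targets=[-1,0.08,0.12,0,0.01,-1,0.17,0.25,0,0.01,-1,0.25,0.37,0,0.01,-1,0.34,0.5,0,0.01,-1,0.42,0.62,0,0.01,-1,0.51,0.75,0,0.01,-1,0.6,0.87,0,0.01,-1,0.68,0.99,0,0.01])

```text
clock: 1.43
ee_pos: [0.4548, -0.3288, 0.231]
eef_rot: [[0.159, 0.987, -0.0], [0.987, -0.159, 0.0], [0.0, -0.0, -1.0]]
contact_force: [0.3, -0.6, 0.1]
grip_width: -0.002
grip_force: 0.0
```

Emit:
carry_out(targets=[-1,0.08,0.1,0,0,-1,0.17,0.2,0,0,-1,0.25,0.3,0,0,-1,0.34,0.4,0,0,-1,0.42,0.5,0,0,-1,0.51,0.6,0,0,-1,0.6,0.7,0,0,-1,0.68,0.8,0,0])

```text
clock: 2.1
ee_pos: [0.5568, -0.209, 0.2309]
eef_rot: [[0.159, 0.987, -0.001], [0.987, -0.159, 0.0], [0.0, -0.001, -1.0]]
contact_force: [0.3, -0.3, 0.3]
grip_width: -0.0
grip_force: 0.0
```

```bash
cat >> geo.py <<'E'
P=np.array([.5737,-.0648,-.159,1.6513,1.3431])
HW=.011
def fl(a,d=.1,press=0.,x=0.):  # TCP world for finger corner on flap top face
    q=flap(a,x,d,.002-press); q[1]-=HW; return C2W(P,q)
def co(a,d=.22,press=0.,x=0.):
    q=cover(a,x,d,.01-press); q[1]+=HW; return C2W(P,q)
E
python3 - <<'E'
from geo import *; from cell import *; import cv2
s=snapshot("scene"); im=cv2.cvtColor(s["color"],cv2.COLOR_RGB2BGR)
b=cv2.resize(im[80:300,180:380],None,fx=2.7,fy=2.7,interpolation=cv2.INTER_CUBIC)
def m(q,c):
    u=(proj(SC,C2W(P,q))-[180,80])*2.7; cv2.circle(b,tuple(int(v) for v in u),3,c,-1)
for x in(-.085,.085):
    m(flap(P[4],x,.13),(0,0,255)); m(flap(P[4],x,0),(0,255,0))
for x in(-.104,.104): m(cover(P[3],x,.256,0),(255,0,0))
cv2.imwrite("pics/s2.png",b)
prev=get_obs()["ee_pos"]; print(prev)
for a in [1.34,1.2,1.0,.8,.6,.4,.25,.1,0,-.03]:
    print(a,fl(a).round(4),((fl(a)-fl(1.34))/.15).round(3))
E
```

```text
[ 0.55933992 -0.20463874  0.23102939]
1.34 [ 0.5618 -0.1389  0.1828] [0. 0. 0.]
1.2 [ 0.5639 -0.1257  0.1789] [ 0.014  0.088 -0.026]
1.0 [ 0.5668 -0.1079  0.1702] [ 0.033  0.207 -0.084]
0.8 [ 0.5693 -0.0922  0.1581] [ 0.05   0.311 -0.165]
0.6 [ 0.5714 -0.0792  0.1431] [ 0.064  0.398 -0.265]
0.4 [ 0.573  -0.0694  0.1258] [ 0.074  0.463 -0.38 ]
0.25 [ 0.5738 -0.0644  0.1117] [ 0.08   0.497 -0.474]
0.1 [ 0.5742 -0.0615  0.097 ] [ 0.083  0.516 -0.572]
0 [ 0.5743 -0.0609  0.087 ] [ 0.083  0.52  -0.639]
-0.03 [ 0.5743 -0.0608  0.084 ] [ 0.083  0.521 -0.659]
```

View pics/s2.png

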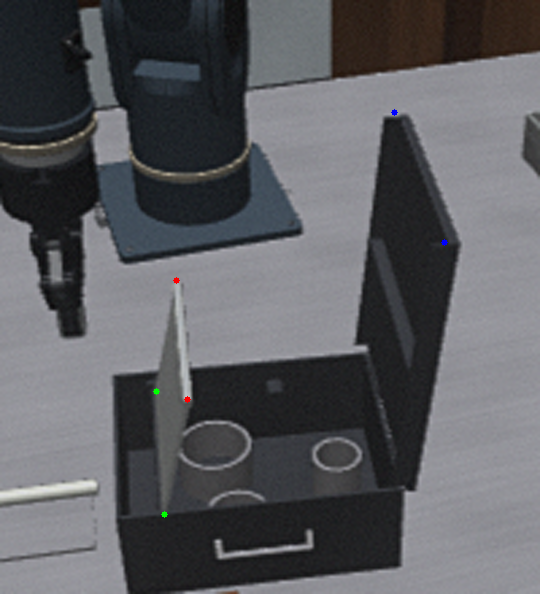

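Emit:
carry_out(targets=[-1,0.01,0.05,-0.1,0,-1,0.02,0.1,-0.2,0,-1,0.03,0.18,-0.32,0,-1,0.04,0.26,-0.32,0,-1,0.04,0.32,-0.32,0,-1,0.04,0.37,-0.32,0,-1,0.04,0.4,-0.32,0,-1,0.04,0.4,-0.32,0])

```text
clock: 2.82
ee_pos: [0.5628, -0.1488, 0.1844]
eef_rot: [[0.157, 0.988, 0.002], [0.988, -0.157, -0.0], [0.0, 0.002, -1.0]]
contact_force: [0.2, -0.5, -0.1]
grip_width: -0.001
grip_force: 0.0
```

Emit:
carry_out(targets=[-1,0,0.08,0,0,-1,0.01,0.16,-0.03,0,-1,0.02,0.22,-0.05,0,-1,0.03,0.28,-0.08,0,-1,0.04,0.33,-0.12,0,-1,0.05,0.38,-0.16,0,-1,0.06,0.43,-0.21,0,-1,0.06,0.47,-0.26,0])

```text
clock: 3.48
ee_pos: [0.5717, -0.0783, 0.1434]
eef_rot: [[0.158, 0.987, 0.0], [0.987, -0.158, 0.0], [0.0, 0.0, -1.0]]
contact_force: [1.0, -1.3, 0.8]
grip_width: -0.003
grip_force: 0.5
```

Emit:
carry_out(targets=[-1,0.01,0.04,-0.06,0,-1,0.01,0.06,-0.12,0,-1,0.01,0.09,-0.17,0,-1,0.02,0.1,-0.22,0,-1,0.02,0.11,-0.27,0,-1,0.02,0.12,-0.32,0,-1,0.02,0.12,-0.36,0,-1,0.02,0.12,-0.38,0])

```text
clock: 4.15
ee_pos: [0.5741, -0.0614, 0.0867]
eef_rot: [[0.159, 0.987, -0.0], [0.987, -0.159, 0.0], [-0.0, -0.0, -1.0]]
contact_force: [-9.5, 0.8, 38.7]
grip_width: -0.003
grip_force: 19.4
```

Emit:
carry_out(targets=[-1,0,0,0.1,0,-1,0,0,0.25,0,-1,0,0,0.4,0,-1,0,0,0.55,0,-1,0,0,0.7,0,-1,0,0,0.85,0,-1,0,0,1,0,-1,0,0,1,0])

```text
clock: 4.82
ee_pos: [0.5762, -0.0616, 0.2416]
eef_rot: [[0.16, 0.987, 0.007], [0.987, -0.16, -0.001], [0.0, 0.007, -1.0]]
contact_force: [0.7, -0.4, 0.8]
grip_width: -0.001
grip_force: 0.0
```

Emit:
carry_out(targets=[-1,0,0,0.15,0,-1,0,0,0.3,0,-1,0,0,0.45,0,-1,0,0,0.6,0,-1,0,0,0.75,0,-1,0,0,0.9,0,-1,0,0,1,0,-1,0,0,1,0])

```text
clock: 5.48
ee_pos: [0.5753, -0.0616, 0.3902]
eef_rot: [[0.16, 0.987, 0.005], [0.987, -0.16, -0.0], [0.0, 0.005, -1.0]]
contact_force: [-0.2, 0.6, 0.5]
grip_width: 0.0
grip_force: 0.0
```

```bash
python3 - <<'E'
from geo import *; from cell import *; import cv2
s=snapshot("scene"); im=cv2.cvtColor(s["color"],cv2.COLOR_RGB2BGR)
b=cv2.resize(im[60:300,180:400],None,fx=2.5,fy=2.5,interpolation=cv2.INTER_CUBIC)
cv2.imwrite("pics/s3.png",cv2.convertScaleAbs(b,alpha=1.4,beta=15))
o=get_obs(); print(o["ee_pos"],o["contact_force"])
for a in [1.57,1.45,1.3,1.15,1.0,.85,.7,.55,.4,.25,.1,0,-.02]: print(a,co(a).round(4))
E
```

```text
[ 0.57477418 -0.06162061  0.3882379 ] [-0.88722897  0.02995425 -0.20474367]
1.57 [0.5968 0.0792 0.32  ]
1.45 [0.5926 0.0531 0.3196]
1.3 [0.5874 0.0209 0.3147]
1.15 [ 0.5824 -0.0102  0.3049]
1.0 [ 0.5777 -0.0396  0.2905]
0.85 [ 0.5734 -0.0665  0.2719]
0.7 [ 0.5696 -0.0903  0.2494]
0.55 [ 0.5664 -0.1105  0.2235]
0.4 [ 0.5638 -0.1267  0.1949]
0.25 [ 0.5619 -0.1385  0.1641]
0.1 [ 0.5607 -0.1457  0.1319]
0 [ 0.5604 -0.1477  0.11  ]
-0.02 [ 0.5604 -0.1479  0.1056]
```

View pics/s3.png

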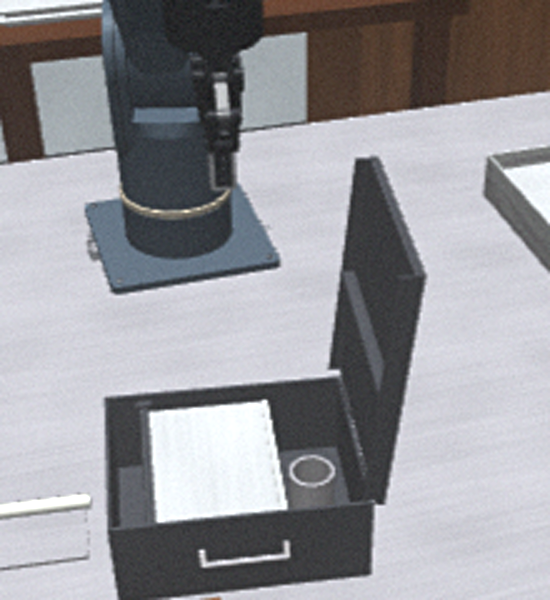

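Emit:
carry_out(targets=[-1,0,0,0.15,0,-1,0.02,0.1,0.25,0,-1,0.04,0.25,0.25,0,-1,0.06,0.4,0.25,0,-1,0.08,0.55,0.25,0,-1,0.1,0.7,0.25,0,-1,0.12,0.85,0.25,0,-1,0.15,1,0.25,0])

```text
clock: 6.2
ee_pos: [0.5965, 0.0893, 0.4232]
eef_rot: [[0.159, 0.987, -0.002], [0.987, -0.159, -0.001], [-0.001, -0.002, -1.0]]
contact_force: [-0.8, -0.8, 0.7]
grip_width: -0.001
grip_force: 0.0
```

Emit:
carry_out(targets=[-1,0.02,0.12,0,0,-1,0.04,0.24,0,0,-1,0.06,0.34,0,0,-1,0.06,0.34,0,0,-1,0.06,0.34,-0.15,0,-1,0.06,0.34,-0.35,0,-1,0.06,0.34,-0.55,0,-1,0.06,0.34,-0.7,0])

```text
clock: 6.87
ee_pos: [0.605, 0.1383, 0.3167]
eef_rot: [[0.16, 0.987, -0.002], [0.987, -0.16, -0.001], [-0.002, -0.002, -1.0]]
contact_force: [0.6, -0.3, -0.8]
grip_width: -0.003
grip_force: 0.0
```

Emit:
carry_out(targets=[-1,-0.02,-0.12,0,0,-1,-0.03,-0.22,0,0,-1,-0.05,-0.32,0,0,-1,-0.06,-0.42,0,0,-1,-0.08,-0.52,0,0,-1,-0.09,-0.61,0,0,-1,-0.11,-0.7,-0.02,0,-1,-0.12,-0.79,-0.03,0])

```text
clock: 7.53
ee_pos: [0.5878, 0.0203, 0.3161]
eef_rot: [[0.159, 0.987, 0.002], [0.987, -0.159, 0.001], [0.001, 0.002, -1.0]]
contact_force: [0.6, 5.6, -1.9]
grip_width: -0.002
grip_force: 2.3
```

Emit:
carry_out(targets=[-1,-0.02,-0.14,-0.04,0,-1,-0.04,-0.27,-0.1,0,-1,-0.06,-0.4,-0.16,0,-1,-0.08,-0.52,-0.24,0,-1,-0.1,-0.64,-0.34,0,-1,-0.12,-0.74,-0.43,0,-1,-0.13,-0.82,-0.52,0,-1,-0.14,-0.88,-0.61,0])

```text
clock: 8.2
ee_pos: [0.5664, -0.114, 0.2237]
eef_rot: [[0.161, 0.987, 0.001], [0.987, -0.161, -0.002], [-0.001, 0.001, -1.0]]
contact_force: [-0.1, -0.4, 4.7]
grip_width: -0.0
grip_force: 1.7
```

Emit:
carry_out(targets=[-1,-0.01,-0.06,-0.1,0,-1,-0.02,-0.11,-0.2,0,-1,-0.02,-0.15,-0.3,0,-1,-0.03,-0.19,-0.4,0,-1,-0.03,-0.21,-0.48,0,-1,-0.04,-0.23,-0.56,0,-1,-0.04,-0.24,-0.64,0,-1,-0.04,-0.25,-0.7,0])

```text
clock: 8.87
ee_pos: [0.5604, -0.1506, 0.1183]
eef_rot: [[0.16, 0.987, 0.0], [0.987, -0.16, -0.001], [-0.001, 0.0, -1.0]]
contact_force: [-0.7, -0.2, 2.7]
grip_width: -0.001
grip_force: 1.4
```

Emit:
carry_out(targets=[-1,0,0,-0.01,0,-1,0,0,-0.02,0,-1,0,0,-0.03,0,-1,0,0,-0.04,0,-1,0,0,-0.05,0,-1,0,0,-0.055,0,-1,0,0,-0.06,0,-1,0,0,-0.06,0])

```text
clock: 9.53
ee_pos: [0.561, -0.1485, 0.1101]
eef_rot: [[0.159, 0.987, 0.001], [0.987, -0.159, -0.0], [-0.0, 0.001, -1.0]]
contact_force: [-1.2, -2.3, 4.6]
grip_width: 0.005
grip_force: 2.3
```

Emit:
carry_out(targets=[-1,0,0,-0.005,0,-1,0,0,-0.01,0,-1,0,0,-0.01,0,-1,0,0,-0.015,0,-1,0,0,-0.015,0,-1,0,0,-0.02,0,-1,0,0,-0.02,0,-1,0,0,-0.02,0])

```text
clock: 10.2
ee_pos: [0.5611, -0.1485, 0.1099]
eef_rot: [[0.159, 0.987, 0.002], [0.987, -0.159, -0.001], [-0.001, 0.002, -1.0]]
contact_force: [-10.7, -0.1, 33.9]
grip_width: -0.002
grip_force: 17.4
```

Hard stop reached at 34 N, level at the expected 110 mm height. Retreat up and look.

Emit:
carry_out(targets=[-1,0,0,0.05,0,-1,0,0,0.2,0,-1,0,0,0.35,0,-1,0,0,0.5,0,-1,0,0,0.65,0,-1,0,0,0.8,0,-1,0,0,0.8,0,-1,0,0,0.8,0])

```text
clock: 10.87
ee_pos: [0.5614, -0.148, 0.2278]
eef_rot: [[0.158, 0.987, 0.002], [0.987, -0.158, -0.0], [0.0, 0.002, -1.0]]
contact_force: [-1.1, 0.1, -0.6]
grip_width: -0.001
grip_force: 0.0
```

```bash
python3 - <<'E'
from geo import *; from cell import *; import cv2
s=snapshot("scene"); im=cv2.cvtColor(s["color"],cv2.COLOR_RGB2BGR)
b=cv2.resize(im[130:380,160:460],None,fx=2.4,fy=2.4,interpolation=cv2.INTER_CUBIC)
cv2.imwrite("pics/s4.png",cv2.convertScaleAbs(b,alpha=1.5,beta=15))
E
```

```text
(no output)
```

View pics/s4.png

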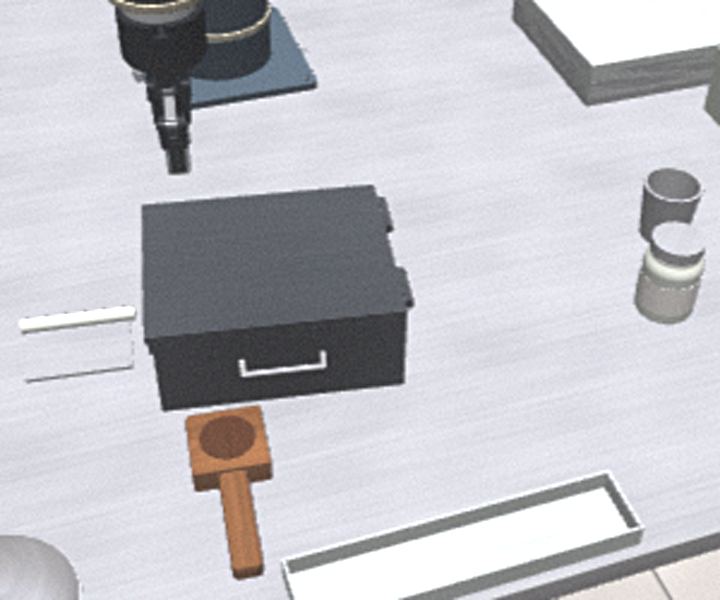

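The cover lies level on the rim (corners at 143,205 / 150,340 / 405,310 in the picture). The fingers are clear of it, and the mould, scraper, jar and cup have not moved.

```bash
python3 -c "
from cell import *
print(job_done())"
```

```text
the job is handed in; nothing more can be done
None
```

The job is handed in: the flap is folded flat, the cover is fully shut over it, and the robot is touching nothing; nothing else on the table moved, and it took about 11 s of the 51 s.

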